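Slide the wax pot under the heat hood, up to the hidden stop

TASK

Slide the lidded wax pot along the warming plate from its open mark into the heat hood, without lifting or tipping it, until it just rests against the stop bar inside, in the middle of the hood's width. The bar is hidden by the hood and the pot, its setting differs each time and it is held by a friction clamp only: feel for it and do not shove it out of its setting. Leave the pot there and do not disturb the small things standing round the plate.

Things in the scene. Friction and masses are not known exactly. Their poses are not given: they have to be found in the camera images.
- pot_mid (a point): centre, half-way up, of the loose lidded steel pot: a plain upright cylinder 104 mm in diameter, 52 mm high to the flat lid, with a flat black knob 30 mm wide and 8 mm high on top. This point is 26 mm above its underside, which rests flat on the plate. Mass 0.25 to 0.49 kg; it takes about 1 to 4 N to slide it along.
- plate: fixed low white warming plate, 172 mm (x) by 420 mm (y) and 14 mm high, flat top. Origin: centre of its underside on the worktop. Two round marks 112 mm wide lie on its centre line at y = +115 mm and y = -115 mm of its own frame: the pot stands on one (either), the hood stands over the other.
- hood: fixed white heat hood over one mark, aligned with the plate: a tunnel along its y axis, open at both ends, 140 mm long (y), 162 mm wide (x; inside 150), roof 104 mm (inside) and 121 mm (outside) above the plate. Origin: centre of the tunnel on the plate's top. The pot goes in along y from where it stands. An upright gripper behind it may strike the hood: lean it back, away from the hood.
- tunnel_mid (a point): point inside the hood at its centre, 28 mm above the plate, NOT the stop. The stop bar lies across the whole tunnel (along x), 8 mm thick (y), 15 to 41 mm above the plate; its middle is up to 18 mm before or behind this point along y (unknown). With the pot against it the pot's centre is from 4 mm outside to 32 mm inside the mouth. The bar's clamp slips at about 14 N.
- drop_bottle_mid (a point): centre, half-way up, of a loose dropper bottle, 26 mm in diameter, 68 mm high, standing on the worktop behind the plate; bystander
- dappen_mid (a point): centre, half-way up, of a loose small glass dish, 31 mm wide, 26 mm high, standing on the worktop in front of the plate; bystander
- gauze_mid (a point): centre, half-way up, of a loose carton 94 x 62 x 36 mm lying on the worktop behind the plate; bystander
Mind the look-alikes: they are no part of the job. Of the things shaped like the part that bears pot_mid, the bare steel one is meant.

How it is judged:
By the outcome, as a careful person would: the job done as asked, in the order asked, and still so for the second after the job is handed in, with the robot touching nothing.
It also fails if it takes over 40 s, if anything falls off the work surface, if the arm or the gripper's body presses on something with over 40 N, if the wrist force passes 120 N, or if a joint passes its speed limit or range.

ROBOT

A 7-joint arm with a two-finger parallel gripper is mounted at the origin on a cart in front of the work surface, level with it; the furniture and walls round the work are solid. World frame = base frame: x ahead of the robot, y to its left, z up, the work surface at z = 0. Lengths are in m, angles in rad, forces in N, time in s.
With the tool pointing down it reaches from about 0.425 to 1.025 m from the base axis. Payload 9.4 kg.
Tool frame: the origin (TCP) lies on the centre line of the jaws, within the pads' length; the fingertips stand 22 mm ahead of it and the grasp point (between the pads) lies 3 mm ahead of it; z points along the fingers, y is the line along which they close (so a half turn about z gives the same grasp; the last joint's range is limited). The gripper opens to 85 mm and grips with 20 to 120 N. Pads are 22 mm wide; open, the fingers measure 114 mm over their backs; the gripper's body (76 mm by 85 mm) begins 54 mm behind the grasp point. The pads swing forward as they close: fully open they stand 13 mm farther back than shut.
Start: joints at [-1.292, 0.599, -0.003, 1.599, 0.002, 0.943, -0.08], TCP at [0.253, 0.68, 0.253] pointing down, gripper open.
Joint ranges: [-2.57, 2.57], [-0.35, 1.97], [-1.29, 1.29], [0.11, 2.56], [-1.05, 4.19], [0.11, 1.86], [-2.63, 2.63]. Speed limits (rad/s): [2.22, 2.22, 3.01, 3.01, 3.14, 3.14, 3.14].

INTERFACE

Orientations are given as a unit quaternion [x, y, z, w].
In Python, from rig import env gives the robot as it stands. Calls block until the motion is done:
- env.move_to(position, orientation): joint-space move of the TCP to a pose.
- env.line_to(position, frame=None, velocity=0.15): straight line of the TCP; frame=None keeps the orientation; velocity is the mean speed in m/s.
- env.move_j(angles): joint-space move.
- env.gripper_to(opening, strength=None): finger opening in m; strength is the grip in N (None keeps the last); returns when the fingers have stopped.
- env.pause(seconds).
- env.inverse_kinematics(position, orientation): joint angles nearest the present ones, or None.
- env.read_camera(name): name is "side" or "top"; returns the picture (480x640x3 uint8, blue, green, red); there is no depth.
- env.camera_model(name): a dict with "fovy" (degrees; the focal length in pixels is half the picture's height over the tangent of half this angle, whatever the lens; pixels are square), "cx", "cy" (the principal point, pixels), "k1" (the pictures are not rectified: a ray, as slopes to the right and down, at radius r is drawn at 1 + k1 r^2 times it, then the intrinsics apply), "R" (3x3) and "t" (3): a world point X has camera coordinates R X + t. Camera axes: x right, y down, z forward; pixel columns grow to the right and rows downward; lengths in m; the calibration is good to about 2 mm. A picture is of the moment at which its call begins. camera_model takes no time and is no camera call.
A pose or a line that the arm cannot do raises env.Unreachable and nothing moves.
- env.sign_off(): hands the job in; it is judged then, once.
Trained networks look in the newest picture that a camera, given by its name, has taken for a name from the list of things; names that differ only in an ending like _2 or _b are one class to them, and where a whole thing is asked for, a point or a joint stands for the part that bears it (a point fixed in the world has none). Each returns a list of dicts, best first, with "confidence" (0 to 1); they miss things now and then, are a little off and sometimes report something else, mostly with a low value. They report only what shows in the picture. A call takes as long as a camera call. They do not tell look-alikes from the thing itself.
- env.look_for(camera, target): "box" ([left, top, right, bottom] in pixels, round what is visible of it).
- env.place_of(camera, target): "position" ([column, row] in pixels: a listed point, or the origin of a listed thing).
Readings, each from a call of its own:
- env.read_clock(): time.
- env.read_joint_positions(): joint angles.
- env.read_joint_velocities(): joint speeds.
- env.read_tau(): joint torques, N m.
- env.read_tool_pos(): TCP position.
- env.read_eef_rot(): TCP orientation.
- env.read_force(): force on the tool from outside, world axes, zero at the start.
- env.read_ft_torque(): the same for the moment, N m.
- env.read_grip_width(): finger opening in m.
- env.read_finger_force(): force on a finger pad.
Only numpy, scipy, OpenCV 4.12 (cv2) and the standard library are available. Lean on these libraries where they do the work, as an engineer would, in place of code of your own. Each camera call takes 0.05 s, during which the arm holds its last target. There are 200 camera calls.

## Working session

There is one attempt and no reset: what is moved stays moved. The work goes in short steps, each a Python script; the robot and the scene stay as the last script left them, time stands still between calls to the robot, and variables do not carry over. Pictures are saved under pics/ and viewed, at most 10 in all, crops included, and the job is handed in when it is done.

```bash
mkdir -p pics; ls; cat > h.py <<'E'
import numpy as np, cv2
from rig import env
def ray(cam,px):
    m=env.camera_model(cam); f=240/np.tan(np.radians(m["fovy"])/2)
    d=np.array([(px[0]-m["cx"])/f,(px[1]-m["cy"])/f]); u=d.copy()
    for _ in range(30): u=d/(1+m["k1"]*(u@u))
    R=np.array(m["R"]);t=np.array(m["t"])
    return -R.T@t, R.T@np.array([u[0],u[1],1.])
def at_z(cam,px,z):
    c,d=ray(cam,px); return c+d*(z-c[2])/d[2]
def proj(cam,X):
    m=env.camera_model(cam); f=240/np.tan(np.radians(m["fovy"])/2)
    p=np.array(m["R"])@np.array(X)+np.array(m["t"]); u=p[:2]/p[2]; u=u*(1+m["k1"]*(u@u))
    return u*f+[m["cx"],m["cy"]]
E
python3 - <<'E'
from h import *
Z=dict(pot_mid=.040,plate=0,hood=.014,tunnel_mid=.042,drop_bottle_mid=.034,dappen_mid=.013,gauze_mid=.018)
for c in("top","side"):
    cv2.imwrite(f"pics/{c}0.png",env.read_camera(c))
    for n,z in Z.items():
        for r in env.place_of(c,n)[:3]:
            print(c,n,round(r["confidence"],2),np.round(r["position"]),np.round(at_z(c,r["position"],z),4))
    print(env.camera_model(c))
print(env.read_clock(),env.read_force())
E
```

```text
pics
top pot_mid 0.64 [222. 246.] [0.5925 0.1504 0.04  ]
top pot_mid 0.62 [429. 345.] [ 0.3903 -0.3054  0.04  ]
top pot_mid 0.61 [426. 247.] [ 0.6049 -0.3036  0.04  ]
top plate 0.68 [272. 261.] [0.5703 0.0424 0.    ]
top hood 0.93 [320. 276.] [ 0.5366 -0.0704  0.014 ]
top drop_bottle_mid 0.54 [276. 205.] [0.6924 0.035  0.034 ]
top dappen_mid 0.44 [213. 304.] [0.4665 0.1669 0.013 ]
top gauze_mid 0.75 [276. 262.] [0.5639 0.031  0.018 ]
top gauze_mid 0.74 [363. 217.] [ 0.675  -0.1632  0.018 ]
{'fovy': 52.301260064982515, 'cx': 318.33163701468146, 'cy': 255.70659924096935, 'k1': 0.017583035030101626, 'R': array([[ 2.99342409e-02, -9.99537107e-01,  5.43261361e-03],
       [-9.78066880e-01, -3.04112060e-02, -2.06059061e-01],
       [ 2.06128890e-01,  8.54762128e-04, -9.78524476e-01]]), 't': array([-0.08157763,  0.57034236,  1.00308563])}
side pot_mid 0.88 [402. 212.] [ 0.4045 -0.2693  0.04  ]
side pot_mid 0.71 [319. 204.] [ 0.6013 -0.2828  0.04  ]
side pot_mid 0.65 [292. 324.] [0.5894 0.1524 0.04  ]
side plate 0.77 [312. 303.] [0.5712 0.0419 0.    ]
side plate 0.32 [288. 322.] [0.6071 0.1025 0.    ]
side hood 0.68 [338. 265.] [ 0.5325 -0.0725  0.014 ]
side tunnel_mid 0.74 [333. 253.] [ 0.5436 -0.0729  0.042 ]
side drop_bottle_mid 0.94 [254. 279.] [0.6872 0.0253 0.034 ]
side dappen_mid 0.9 [362. 348.] [0.4683 0.1662 0.013 ]
side dappen_mid 0.23 [313. 302.] [0.5676 0.0551 0.013 ]
side gauze_mid 0.75 [335. 266.] [ 0.5379 -0.0619  0.018 ]
side gauze_mid 0.57 [282. 237.] [ 0.6672 -0.1613  0.018 ]
{'fovy': 48.389481922343265, 'cx': 320.71322418918743, 'cy': 244.2503991953116, 'k1': -0.06395211395078508, 'R': array([[-0.99164009, -0.12900451, -0.00278631],
       [-0.06672502,  0.53114929, -0.84464679],
       [ 0.11044319, -0.83739971, -0.53531676]]), 't': array([0.55531257, 0.12897213, 0.992837  ])}
0.8 [ 0.04592602 -0.23217043  0.14751774]
```

View pics/top0.png

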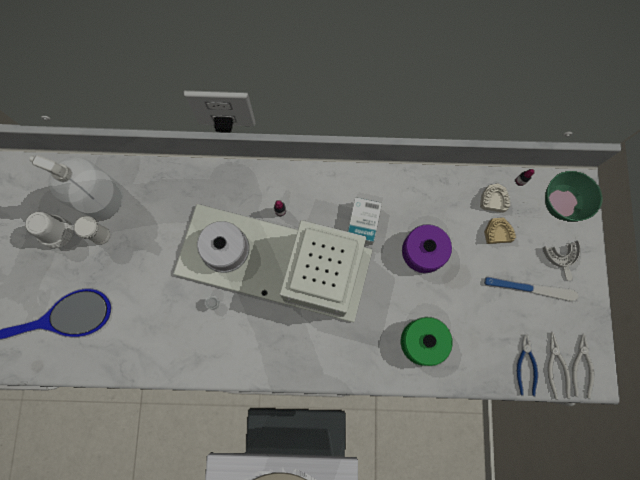

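View pics/side0.png

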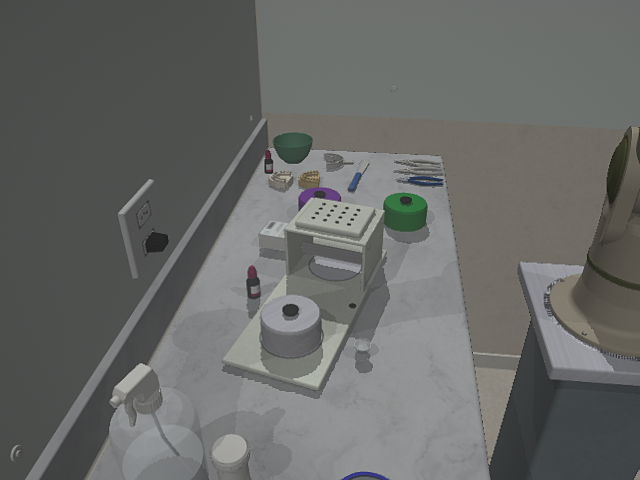

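Three lidded pots show in the top image: steel at (222,246), purple at (428,247) and green at (428,342). The bare steel one on the plate fits the description. I'll confirm it in an enlarged crop and use the same crop for the plate's edges.

```bash
python3 - <<'E'
from h import *
im=cv2.imread("pics/top0.png")
cv2.imwrite("pics/crop.png",cv2.resize(im[190:330,165:385],None,fx=3.6,fy=3.6,interpolation=cv2.INTER_CUBIC))
for n,p in dict(spray=(80,190),b1=(42,225),b2=(87,228)).items(): print(n,at_z("top",p,.1))
print(env.read_eef_rot())
E
```

```text
spray [0.69153034 0.44866589 0.1       ]
b1 [0.61187183 0.51755375 0.1       ]
b2 [0.6084143  0.42337959 0.1       ]
[1.76963303e-01 9.84217450e-01 2.60532639e-05 1.98210767e-05]
```

View pics/crop.png

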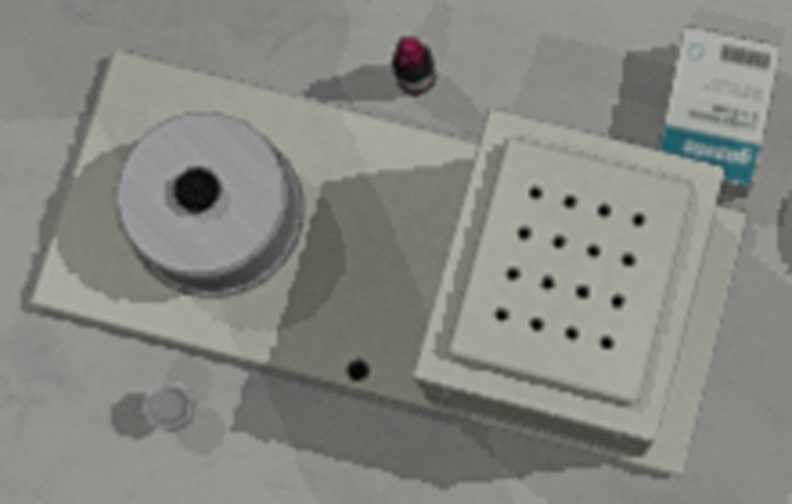

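```bash
python3 - <<'E'
from h import *
P=lambda L,z:np.array([at_z("top",(165+(u+.5)/3.6-.5,190+(v+.5)/3.6-.5),z)[:2] for u,v in L])
c=P([(115,52),(28,308),(683,473),(745,212)],.014)
print(c.round(4),c.mean(0)); 
for a,b in((3,0),(2,1),(0,1),(3,2)):
    d=c[b]-c[a]; print(np.linalg.norm(d).round(4),np.degrees(np.arctan2(d[1],d[0])).round(2))
h=P([(535,192),(502,314),(607,342),(638,219)],.135);print("holes",h.mean(0))
for a,b in((3,0),(2,1),(0,1),(3,2)):
    d=h[b]-h[a]; print(np.degrees(np.arctan2(d[1],d[0])).round(2))
print("knob",P([(197,190)],.074))
E
```

```text
[[ 0.6955  0.2212]
 [ 0.5273  0.2617]
 [ 0.4374 -0.148 ]
 [ 0.6026 -0.1848]] [0.56570881 0.03753833]
0.4165 77.12
0.4195 77.61
0.1729 166.46
0.1693 167.44
holes [ 0.5407721  -0.07431881]
76.72
76.67
167.09
167.36
knob [[0.59213537 0.14963877]]
```

The crop confirms the bare steel pot with its black knob at px (220,243). The plate edges give a yaw of about -12.9°, and plate centre, hood and pot agree on one line. Next I plan the push with two fingers straddling the pot's back.

```bash
cat >> h.py <<'E'
from scipy.spatial.transform import Rotation as Ro
a=np.radians(77.1); u=np.array([np.cos(a),np.sin(a),0]); n=np.array([u[1],-u[0],0]); H=np.array([.5402,-.0746,0])
th=np.radians(32); zt=-u*np.sin(th)-np.array([0,0,np.cos(th)])
def quat(s):
    y=s*n; return Ro.from_matrix(np.c_[np.cross(y,zt),y,zt]).as_quat()
def P(s,z): return H+s*u+np.array([0,0,z])
ZP=.043
E
python3 - <<'E'
from h import *
for s in(1,-1):
    for p in((.31,.25),(.31,ZP),(.2,ZP),(.11,ZP)):
        q=env.inverse_kinematics(P(*p),quat(s)); print(s,p,None if q is None else np.round(q,2))
E
```

```text
1 (0.31, 0.25) [-0.96  0.75  0.61  1.6   0.04  1.24 -0.65]
1 (0.31, 0.043) [-0.9   0.99  0.51  1.68 -0.02  0.93 -0.72]
1 (0.2, 0.043) [-0.84  0.96  0.56  1.87 -0.01  0.75 -0.63]
1 (0.11, 0.043) [-0.75  0.93  0.58  1.99  0.03  0.61 -0.57]
-1 (0.31, 0.25) [-0.4   0.7  -0.37  1.56  0.54  1.44  1.96]
-1 (0.31, 0.043) [-0.44  0.93 -0.29  1.65  0.63  1.15  1.81]
-1 (0.2, 0.043) [-0.35  0.88 -0.24  1.83  0.7   1.01  1.82]
-1 (0.11, 0.043) [-0.27  0.84 -0.19  1.96  0.77  0.9   1.83]
```

```bash
python3 - <<'E'
from h import *
env.move_to([.42,.42,.33],quat(1))
env.gripper_to(.060,20)
env.move_to(P(.312,.22),quat(1))
env.line_to(P(.312,ZP),velocity=.15)
print(env.read_clock(),env.read_tool_pos(),P(.312,ZP),env.read_force(),env.read_grip_width())
cv2.imwrite("pics/s1.png",env.read_camera("side")[200:440,180:500].repeat(2,0).repeat(2,1))
E
```

```text
4.8417 [0.6103966  0.22961866 0.04396178] [0.60985404 0.22952549 0.043     ] [ 0.44911265 -0.50863439 -0.12980464] 0.06003286011273748
```

View pics/s1.png

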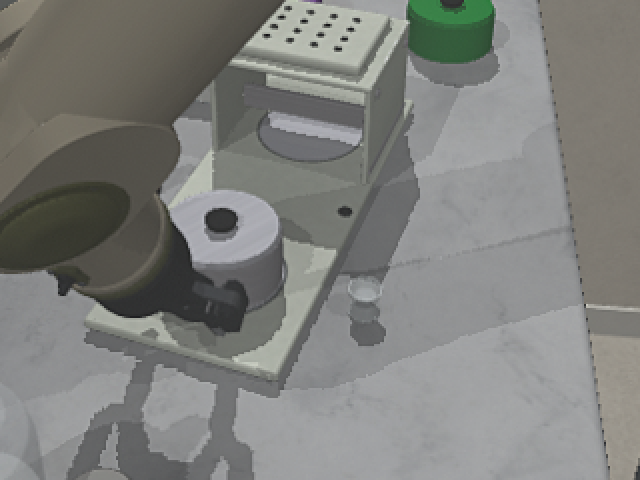

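The picture shows the fingers behind the pot on the plate, clear of the dish (crop 365,290) and the hood. I'll push most of the way now.

```bash
python3 - <<'E'
from h import *
for s in(.298,.28,.26,.23,.20,.17,.15):
    env.line_to(P(s,ZP),velocity=.06)
    F=np.array(env.read_force()); t=env.read_tool_pos()-H
    print(s,round(t@u,4),round(t@n,4),round(t[2],4),"Fu",round(F@u,2),"Fn",round(F@n,2),"Fz",round(F[2],2),round(env.read_clock(),2))
    if F@u>7: break
cv2.imwrite("pics/s2.png",env.read_camera("side")[200:440,180:500].repeat(2,0).repeat(2,1))
cv2.imwrite("pics/t2.png",cv2.resize(env.read_camera("top")[170:340,160:390],None,fx=3.4,fy=3.4))
E
```

```text
0.298 0.2974 0.0001 0.0433 Fu 0.7 Fn 0.69 Fz -0.18 5.28
0.28 0.2793 0.0 0.0431 Fu 0.57 Fn 0.26 Fz 0.14 5.72
0.26 0.2591 -0.0 0.0431 Fu 1.38 Fn -0.58 Fz -0.26 6.21
0.23 0.2294 -0.0 0.0431 Fu 0.24 Fn -0.42 Fz 0.4 6.86
0.2 0.1995 -0.0 0.0431 Fu -0.12 Fn -1.02 Fz -0.83 7.51
0.17 0.1694 -0.0001 0.0431 Fu -1.0 Fn 0.18 Fz -0.48 8.16
0.15 0.1492 -0.0001 0.0431 Fu -0.67 Fn 0.12 Fz -0.43 8.64
```

View pics/s2.png

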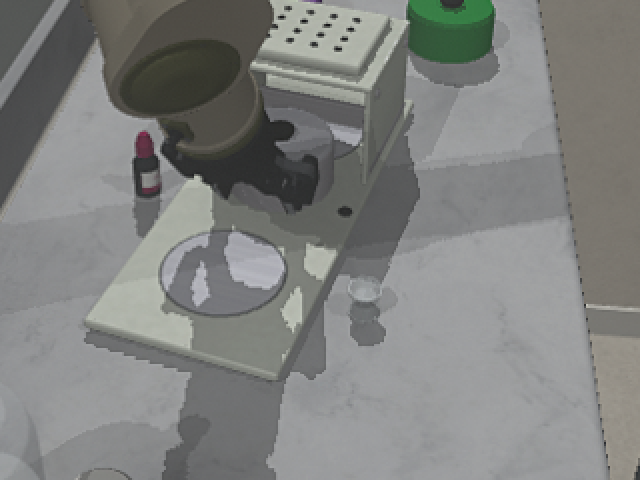

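View pics/t2.png

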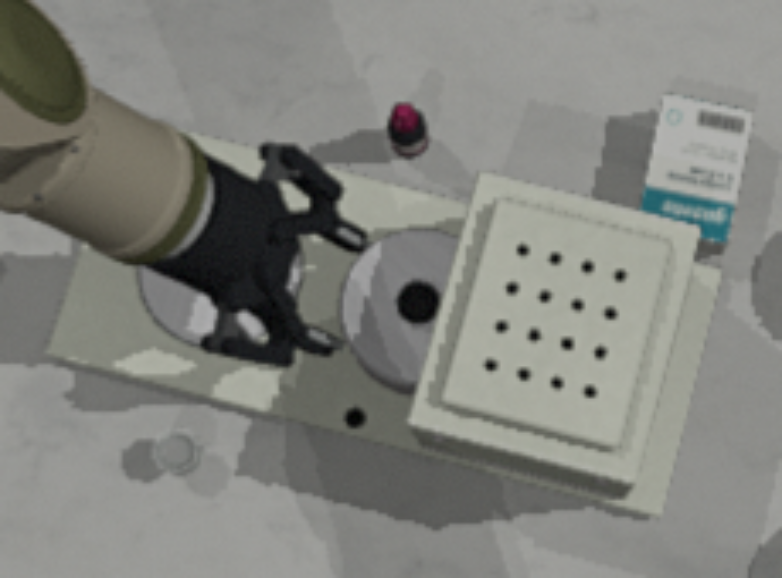

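The pot is straight, with its knob at top px ~(282.6,259.1), and sits seated between the fingers just at the hood mouth. The bottle, dish and carton are untouched. Now I feel forward in small steps.

```bash
python3 - <<'E'
from h import *
k=at_z("top",(282.6,259.1),.074)-H; k[2]=0; print("pot s,n",k@u,k@n)
def F():
    return np.mean([np.array(env.read_force()) for _ in range(6)],0)
h=[];s=.150
while s>.088:
    s-=.001
    env.line_to(P(s,ZP),velocity=.02); f=F()@u
    h.append(f); base=np.median(h[-9:-1]) if len(h)>3 else 0
    t=env.read_tool_pos()-H
    print(f"{s:.4f} {t@u:.4f} {f:.2f} {env.read_clock():.2f}")
    if f-base>2.0 and len(h)>3: break
E
```

```text
pot s,n 0.08882137013239633 -0.0002934940507563176
0.1490 0.1489 0.60 8.99
0.1480 0.1480 0.04 9.24
0.1470 0.1473 1.73 9.49
0.1460 0.1463 1.99 9.74
0.1450 0.1449 2.18 9.99
0.1440 0.1438 1.24 10.24
0.1430 0.1428 2.57 10.49
0.1420 0.1419 1.94 10.74
0.1410 0.1409 1.38 10.99
0.1400 0.1399 1.21 11.24
0.1390 0.1389 1.74 11.49
0.1380 0.1379 2.45 11.74
0.1370 0.1369 1.71 11.99
0.1360 0.1359 2.05 12.24
0.1350 0.1349 1.42 12.49
0.1340 0.1339 0.67 12.74
0.1330 0.1329 1.55 12.99
0.1320 0.1319 1.27 13.24
0.1310 0.1309 2.53 13.49
0.1300 0.1299 1.89 13.74
0.1290 0.1289 2.07 13.99
0.1280 0.1279 1.62 14.24
0.1270 0.1269 1.42 14.49
0.1260 0.1259 2.18 14.74
0.1250 0.1249 1.41 14.99
0.1240 0.1239 1.57 15.24
0.1230 0.1229 0.87 15.49
0.1220 0.1219 2.18 15.74
0.1210 0.1209 2.28 15.99
0.1200 0.1199 1.28 16.24
0.1190 0.1189 2.09 16.49
0.1180 0.1179 1.71 16.74
0.1170 0.1169 1.50 16.99
0.1160 0.1159 1.69 17.24
0.1150 0.1149 1.38 17.49
0.1140 0.1139 2.02 17.74
0.1130 0.1131 2.12 17.99
0.1120 0.1128 4.80 18.24
```

```bash
python3 - <<'E'
from h import *
F=lambda:np.mean([np.array(env.read_force()) for _ in range(6)],0)@u
env.pause(.2); print(F(),env.read_tool_pos()-P(.112,ZP))
env.line_to(P(.1116,ZP),velocity=.01); env.pause(.1); print(F(),(env.read_tool_pos()-H)@u)
env.line_to(P(.16,ZP),velocity=.06); print(F())
env.line_to(P(.29,ZP+.02),velocity=.2); env.line_to(P(.31,.25),velocity=.25)
env.pause(.2)
cv2.imwrite("pics/s3.png",env.read_camera("side")[200:440,180:500].repeat(2,0).repeat(2,1))
cv2.imwrite("pics/t3.png",cv2.resize(env.read_camera("top")[170:340,160:390],None,fx=3.4,fy=3.4))
print(env.read_clock())
E
```

```text
5.305959234532335 [ 3.48270968e-04  7.76341235e-04 -7.43337116e-05]
5.806432022993124 0.11275267572621504
-0.9171694036275794
21.7583
```

View pics/s3.png

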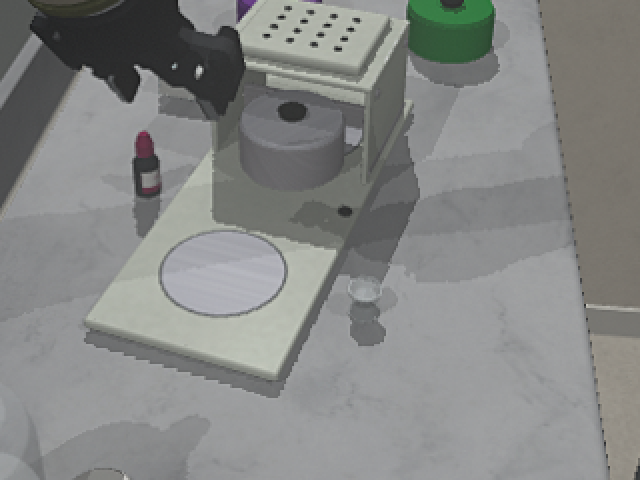

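View pics/t3.png

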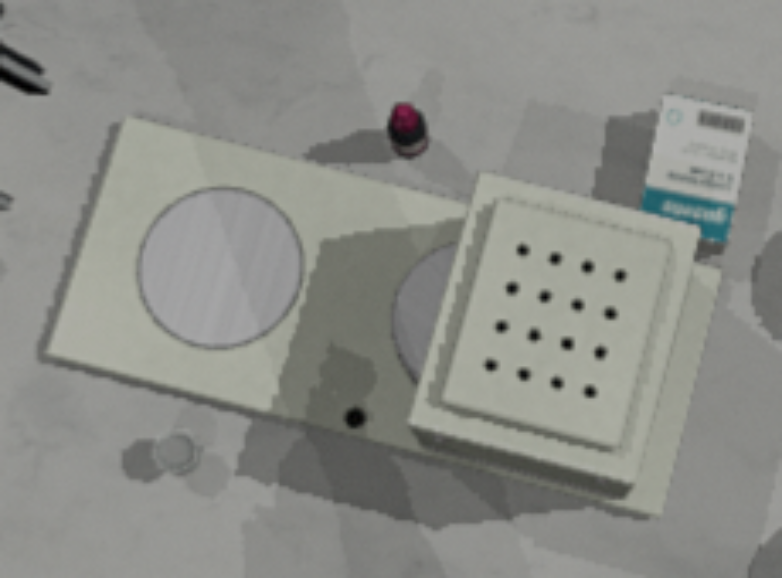

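The pot stands upright in the hood, with its knob at side px (326,256), and the bystanders are unmoved. I'll check its lateral position, then hand in.

```bash
python3 - <<'E'
from h import *
for c,p,z in(("side",(326,256),.074),("top",(225,248.8),.014)):
    k=at_z(c,p,z)-H; k[2]=0; print(c,k@u,k@n); ok=abs(k@n)<.006
    if not ok: break
if ok: print(env.sign_off())
E
```

```text
side 0.062113670126314344 -0.0028409075664736806
top 0.2288114047397223 0.00034248506769027354
the job is handed in; nothing more can be done
None
```

I slid the pot into the heat hood until I felt the stop bar, left it there and handed the job in. The rig gave no verdict.

- **Contact:** at about 5.8 N, well under the 14 N slip, the tool stopped advancing, so I took that as the bar.
- **Sideways:** the pot is within about 3 mm of the middle of the hood.
- **Upright and surroundings:** in the last pictures the pot is upright and the small things are unmoved.
- **Not confirmed:** whether the pot still touches the bar after I backed off. The push distance puts it about 52 mm from the hood's centre, but a rough reading from the side picture gives about 62 mm.

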